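# Refit a hob knob and hold it in to light the burner

### The arm

A 6-joint arm with a two-finger parallel gripper is mounted at the origin on the work surface. World frame = base frame: x ahead of the robot, y to its left, z up, the work surface at z = 0. Lengths are in mm, angles in rad, forces in N, time in s.
With the tool pointing down it reaches from about 275 to 1000 mm from the base axis. Payload 8.4 kg.
Tool frame: the origin (TCP) lies at the very end of the fingers, on their centre line; the grasp point (between the pads) lies 19 mm behind it; z points along the fingers, y is the line along which they close (so a half turn about z gives the same grasp; the last joint's range is limited). The gripper opens to 85 mm and grips with 20 to 120 N. Pads are 22 mm wide; open, the fingers measure 114 mm over their backs; the gripper's body (76 mm by 85 mm) begins 54 mm behind the grasp point. The pads swing forward as they close: fully open they stand 13 mm farther back than shut.
Start: joints at [-1.291, 0.353, 1.633, -0, 1.155, -0.002], TCP at [173.802, -600.351, 231.281] pointing down, gripper open.
Joint ranges: [-2.63, 2.63], [-0.92, 2.1], [0.06, 2.66], [-1.3, 4.44], [0, 2.69], [-3.02, 3.02]. Speed limits (rad/s): [2.22, 2.22, 2.79, 3.14, 3.14, 3.14].

### API

Orientations are given as [roll, pitch, yaw] about the fixed x, y, z axes, in that order (R = Rz(yaw) Ry(pitch) Rx(roll)).
In Python, from rig import sensors, grab_frame, camera_params, order gives the robot as it stands. The module is installed in compiled form; this text tells all that it offers.
- The arm moves only by the tool move_arm, never from a script. Its argument "motion" is a list of rows, each a list of 7 numbers: the turn, a rotation vector about the tool's x, y, z in a scale on which 1.0 is 2 rad, then the shift along the tool's x, y, z in parts of the range, where 1.0 means 80 cm, then the finger opening in m, from 0 to 0.0854. A call has 1 to 8 rows; each row is the pose to reach, as a shift and turn from the pose commanded when the call began, along the tool's axes at that moment; what a row does not reach only later rows make up. A row lasts 1/8 s, in which the tool goes at most 62.5 mm and 10.7 degrees, less where a joint would pass 70% of its speed; a pose out of reach is approached as far as the arm can. No shift or turn number may pass 1 either way. A call with a gripper value outside its range is refused whole. The fingers move at their own pace and stop on an object; "grip_force" is the grip in N (left out, the last holds). Time passes only in rows, so rows that repeat a pose let the fingers close. It gives the time, the measured TCP pose, the force, the opening and the grip force at its end, in the units of the state.
- sensors.sense(): the state, without advancing time (a new reading comes with each control period).
- grab_frame(name): name is "scene" or "top" or "wrist"; returns (picture, depth): 384x512x3 uint8, red, green, blue; 384x512 float32, mm along the optical axis (not along the pixel's ray), 0 where there is no reading.
- camera_params(name): a dict with "camera_matrix" (3x3 intrinsics, pixels), "world_from_camera" (4x4, takes a point from camera to world coordinates). Camera axes: x right, y down, z forward; pixel columns grow to the right and rows downward; lengths in mm; the calibration is good to about 2 mm. The wrist camera is an equidistant fisheye: a pixel r from the principal point sees the ray r / f radians off the axis. A picture is of the moment at which its call begins: read the wrist's pose just before it. camera_params takes no time and is no camera call; for the wrist camera it gives the pose at the moment of the call.
- order.sign_off(): hands the job in; it is judged then, once.
The state is a dict: "clock": time; "qpos": joint angles; "qvel": joint speeds; "joint_efforts": joint torques, N m; "eef_pos": TCP position; "tcp_rot": TCP orientation; "contact_force": force on the tool from outside, world axes, zero at the start; "wrist_torque": the same for the moment, N m; "opening": opening from 0.0 (shut) to 1.0 (fully open); "grasp_force": force on a finger pad.
Only numpy, scipy, OpenCV 4.12 (cv2) and the standard library are available. Lean on these libraries where they do the work, as an engineer would, in place of code of your own. Each camera call takes 0.05 s, during which the arm holds its last target. There are 200 camera calls.

### The job

One control knob of the two-burner gas hob has been off for cleaning and lies on the worktop: fit it back on its bare D-shaped valve stem, turned so that its flat matches, and push it right home. Then light that burner as usual: push the knob in against its spring, and with it pushed in turn it a quarter turn anticlockwise from off to the large-flame mark. Finish still gripping the knob and keeping it pushed in there (the flame safety valve needs it held), and leave the other knob and everything else as they are.

Things in the scene. Friction and masses are not known exactly. Their poses are not given: they have to be found in the camera images.
- knob: the loose black cooker knob, 45 g, lying on the worktop, open side down. Origin: centre of the underside, z up. Round skirt 44 mm across at the foot, 40 mm at its flat top 20 mm above the origin; on that a bar grip up to 38 mm, along the knob's x, whose +x end is drawn out into a pointer nose that ends 27 mm from the axis, past the skirt. A white line on top marks the nose end
- knob_grip (a point): centre of the loose knob's bar grip, on its axis, 29 mm above its origin (bar 20 to 38 mm above it). The bar is 14 mm thick along the knob's y and runs along x from -20 to +18 mm, then narrows to the 6.6 mm nose. Keep fingertips above the skirt's top (9 mm below this point). +x is the pointing direction
- knob_bore (a point): centre of the mouth of the bore in the loose knob's underside (at the knob's origin, same axes). D-shaped, 11 mm across, 16 mm deep; its flat is on the nose (+x) side, 1.4 mm from the axis. It slides onto the stem when matched (0.5 mm play all round, about 12 degrees of free turn either way, so the stem turns a little less than the knob) and stands on its end when not
- stem_tip (a point): centre of the end of the bare valve stem, upright on the hob's front strip, 24 mm above the hob's top when not pushed. A 10 mm rod with one flat, 1 mm from its axis, facing this point's +x; the last 3 mm are chamfered. The point moves with the stem. At off the flat faces the hob's back, as the fitted knob points. A knob fully home has its origin 16 mm below this point and its x along this x
- stem_push (a joint): how far the bare valve's stem is pushed in, m: 0 out, 0.005 at the stop. A spring resists: 4 N to start, about 7 N at 2.5 mm, 10 N at the stop
- stem_turn (a joint): turn of the bare valve's stem, rad: 0 off, growing anticlockwise seen from above, 1.57 at the large-flame mark, stop at 2.6. It stays where it is left (friction 0.02 N m)
- fitted_knob_top (a point): centre of the top of the hob's other knob, equal to the loose one and in place at off, 90 mm from the bare stem along the hob's front strip, its top 91 mm above the worktop; +x is its pointing direction
- fit_turn (a joint): turn of the other burner's knob, rad, 0 off; leave it there
- hob: two-burner steel gas hob, fixed, 300 mm wide (y), 510 mm deep (x), flat top 45 mm above the worktop; origin at the centre of its underside, +x to its back (away from the robot). The valves are on the front strip at x = -205 mm, y = +45 and -45 mm; which one is bare varies. By each valve an off dot lies to the hob's +x, a large-flame mark to its +y
- milk_pan: steel milk pan on the front burner, 120 mm across, 65 mm tall, its foot 77 mm above the worktop, black handle along its +x out to 200 mm; origin at the centre of the underside. Leave it
- timer: round steel kitchen timer on the worktop, 62 mm across, 34 mm tall, no bar grip; origin at the centre of the underside. Leave it
- mug: white mug, 80 mm across, 92 mm tall; origin at the centre of the underside. Leave it
- pepper_mill: dark wooden pepper mill, 52 mm across, 148 mm tall; origin at the centre of the underside. Leave it
- spice_jar: glass spice jar, 46 mm across, 100 mm tall; origin at the centre of the underside. Leave it
- bowl: blue bowl, 130 mm across, 55 mm tall; origin at the centre of the underside. Leave it
- jar_lid: flat dark metal jar lid, 64 mm across, 14 mm tall; origin at the centre of the underside. Leave it
Mind the look-alikes: they are no part of the job. What is shaped like the knob but green or turquoise is not meant.

How it is judged (in metres and radians):
On the way:
1. the knob is fully home on the bare stem and pushed in at least 2.5 mm, the valve still within 0.35 rad of off (z of knob in the frame of stem_tip below -0.0145 m and horizontal distance between knob and stem_tip below 0.003 m and angle between the z axis of knob and the z axis of stem_tip, either way round below 0.12 rad and angle between the x axis of knob and the x axis of stem_tip, either way round below 0.45 rad and value of joint stem_push above 0.0025 m and value of joint stem_turn below 0.35 rad), for 0.2 s.
At the end, for the whole second after the job is handed in: the knob is home on the bare stem (origin 14.5 mm or more below its end, within 3 mm of its axis, straight to 0.12 rad), the stem at the large-flame mark (1.05 to 2.0 rad) and still pushed in over 2.5 mm, the fingers still on the knob (over 2 N); the other knob off (z of knob in the frame of stem_tip below -0.0145 m and horizontal distance between knob and stem_tip below 0.003 m and angle between the z axis of knob and the z axis of stem_tip, either way round below 0.12 rad and angle between the x axis of knob and the x axis of stem_tip, either way round below 0.45 rad and value of joint stem_push above 0.0025 m and contact force between the fingers and knob above 2 N and value of joint stem_turn between 1.05 and 2 rad and value of joint fit_turn below 0.3 rad); the arm keeps its last pose, push and grip.
It fails at once if the other burner's knob is turned by more than 0.3 rad (value of joint fit_turn above 0.3 rad).
It fails at once if the milk pan or another thing on the worktop is shifted by more than 40 mm or knocked over (distance of any of milk_pan, timer, mug, pepper_mill, spice_jar, bowl, jar_lid from where it was at the start of the episode above 0.04 m or angle between any of milk_pan, timer, mug, pepper_mill, spice_jar, bowl, jar_lid's own z axis and vertical above 0.5 rad).
It also fails if it takes over 51 s, if anything falls off the work surface, if the arm or the gripper's body presses on something with over 40 N, if the wrist force passes 120 N, or if a joint passes its speed limit or range.

## Working session

There is one attempt and no reset: what is moved stays moved. The work goes in short steps, Python scripts to look and compute and a tool call to move; the robot and the scene stay as the last step left them, time stands still between calls to the robot, and variables do not carry over. Pictures are saved under pics/ and viewed, at most 12 in all, crops included, and the job is handed in when it is done.

Besides the shell and the picture viewer there is one more tool, called after "Emit:" as name(argument=value, ...), one argument or row to a line, values as JSON. move_arm: Moves the arm, as the interface text tells. Its arguments: {"type":"object","properties":{"motion":{"type":"array","items":{"type":"array","items":{"type":"number"}}},"grip_force":{"type":"number"}},"required":["motion"]}

```bash
mkdir -p pics && cat > h.py <<'E'
import numpy as np, cv2
from rig import sensors, grab_frame, camera_params, order
def save(n,im,s=1.0): cv2.imwrite(f'pics/{n}.png',cv2.cvtColor(cv2.resize(im,None,fx=s,fy=s,interpolation=cv2.INTER_CUBIC),cv2.COLOR_RGB2BGR))
def ray(cam,u,v,P=None):
    P=P or camera_params(cam);K=P["camera_matrix"];T=np.array(P["world_from_camera"]);K=np.array(K)
    d=np.array([(u-K[0,2])/K[0,0],(v-K[1,2])/K[1,1],1.0])
    if cam=="wrist":
        r=np.hypot(d[0],d[1]); d=np.array([d[0]/r*np.sin(r),d[1]/r*np.sin(r),np.cos(r)]) if r>0 else d
    return T[:3,3],T[:3,:3]@d
def onz(cam,u,v,z,P=None):
    o,d=ray(cam,u,v,P); return o+d*(z-o[2])/d[2]
E
python3 - <<'E'
from h import *
for c in("top","scene"):
    im,d=grab_frame(c); np.savez(f'{c}0.npz',im=im,d=d); P=camera_params(c); print(c,np.round(P["camera_matrix"],1).tolist(),np.round(P["world_from_camera"],3).tolist())
    save(c+'0',im,1.5)
print(sensors.sense())
E
```

```text
top [[377.4, 0.0, 253.9], [0.0, 377.4, 188.8], [0.0, 0.0, 1.0]] [[0.018, -0.993, 0.118, 420.703], [-1.0, -0.016, 0.019, -18.208], [-0.017, -0.118, -0.993, 1289.404], [0.0, 0.0, 0.0, 1.0]]
scene [[477.2, 0.0, 249.9], [0.0, 477.2, 190.0], [0.0, 0.0, 1.0]] [[0.831, 0.428, -0.357, 1325.525], [0.557, -0.638, 0.532, -1106.97], [0.0, -0.641, -0.768, 1675.322], [0.0, 0.0, 0.0, 1.0]]
{'clock': 0.1, 'qpos': array([-1.29137470e+00,  3.53578930e-01,  1.63408794e+00, -2.70478577e-05,
        1.15519499e+00, -2.40145930e-03]), 'qvel': array([-4.53864303e-05, -2.99706794e-03, -3.29974808e-03, -4.32917794e-04,
       -1.29293112e-03,  2.16773011e-04]), 'joint_efforts': array([ 9.91592242e-04, -6.06355834e+01, -3.42819035e+01,  1.45603753e-04,
        4.07333122e-03, -2.04674473e-05]), 'eef_pos': array([ 173.6859686 , -599.9209845 ,  230.62467286]), 'tcp_rot': array([-3.14032339e+00,  2.16834791e-05,  2.81834034e-01]), 'contact_force': array([-0.53045036,  0.19224278, -1.30055586]), 'wrist_torque': array([ 0.02629034, -0.02538077,  0.00577323]), 'grasp_force': 0.0, 'opening': 0.997528543104912}
```

View pics/top0.png

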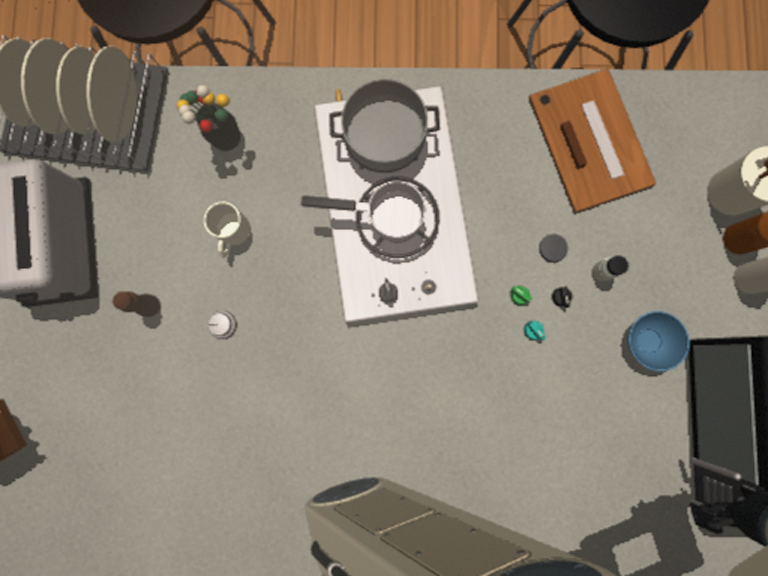

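View pics/scene0.png

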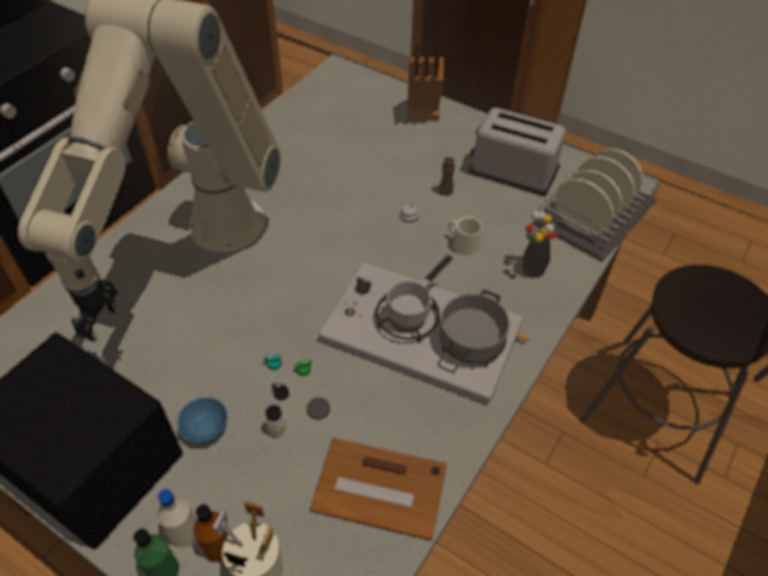

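The top view (shown at 1.5x) has these candidates:
- black knob at (562,297)
- green knob at (521,295)
- turquoise knob at (535,331)
- flat dark lid at (553,248)
- fitted knob on the hob at (389,291), with the bare stem at (429,287)

The black one at (562,297) fits the description, since it is black, has a bar grip and lies on the worktop. I'll confirm it in an enlarged crop and measure.

```bash
python3 - <<'E'
from h import *
z=np.load('top0.npz');im=z['im'];d=z['d']
a=im[180:230,335:415]; b=im[175:215,240:320]
save('crop0',np.vstack([a,b]),6.5)
hsv=cv2.cvtColor(im,cv2.COLOR_RGB2HSV)
m=((hsv[...,2]<75)).astype(np.uint8); 
n,l,s,c=cv2.connectedComponentsWithStats(m)
for i in range(1,n):
    if 15<s[i,4]<1500 and 150<c[i,1]<230 and 240<c[i,0]<420: print(s[i],c[i])
# hob corners: bright mask
m=((hsv[...,2]>165)&(hsv[...,1]<40)).astype(np.uint8)
cs,_=cv2.findContours(m,0,2); k=max(cs,key=cv2.contourArea); r=cv2.minAreaRect(k); print(r)
for p in cv2.boxPoints(r): print(p,onz('top',*p,45).round(1))
print('stem',onz('top',429/1.5,287/1.5,69),'knob',onz('top',375,198,38),onz('top',375,198,0), 'fit',onz('top',389/1.5,291/1.5,91))
E
```

```text
[360 167  13   8  22] [365.31818182 172.09090909]
[405 171  14  13 139] [411.10071942 176.87769784]
[397 187  12   7  47] [403.08510638 190.        ]
[368 192  13  14 122] [373.81147541 197.78688525]
((262.7281799316406, 135.08560180664062), (146.0337371826172, 108.89017486572266), 81.36286163330078)
[197.93515  71.07316] [975.4 206.8  45. ]
[305.59042   54.720436] [1038.5 -164.5   45. ]
[327.5212  199.09805] [ 538.3 -237.7   45. ]
[219.86594 215.45078] [478.3 116.4  45. ]
stem [559.12408961 -99.15209985  69.        ] knob [ 545.2172884  -395.71449971   38.        ] [ 548.99826221 -407.17782576    0.        ] fit [546.67857433 -12.76141898  91.        ]
```

View pics/crop0.png

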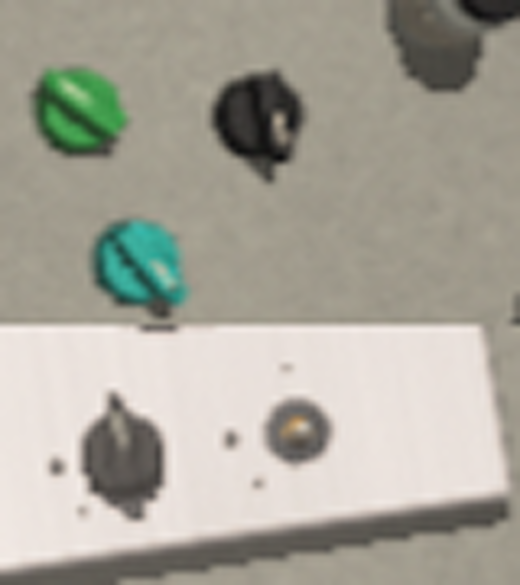

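The crop confirms it: the black bar-grip knob is at crop (258,120), with the nose and white line at the lower right. Its direction is still unclear. The bare stem is at crop (297,430). Next I'll look from closer with the wrist camera.

```bash
cat >> h.py <<'E'
from scipy.spatial.transform import Rotation as Ro
def tool():
    s=sensors.sense(); return s,Ro.from_euler('xyz',s['tcp_rot']).as_matrix(),np.array(s['eef_pos'])
E
python3 - <<'E'
from h import *
s,R,p=tool();P=camera_params('wrist');T=np.array(P["world_from_camera"])
print(np.round(P["camera_matrix"],1).tolist(),(R.T@(T[:3,3]-p)).round(1),(R.T@T[:3,:3]).round(2).tolist())
print('shift to above knob',R.T@(np.array([520,-395,200])-p))
E
```

```text
[[297.3, 0.0, 259.2], [0.0, 297.3, 191.3], [0.0, 0.0, 1.0]] [  76.7   -1.1 -141.7] [[-0.0, -0.95, -0.3], [1.0, -0.0, -0.0], [0.0, -0.3, 0.95]]
shift to above knob [ 389.64373131 -100.4811978    30.74378572]
```

Careful with the scale: shifts go in shares of 80 cm and turns go in shares of 2 rad. That gives: 0.38 m / 0.8 = 0.475, 0.335 m / 0.8 = 0.4188.

Emit:
move_arm(
  motion=[
    [0,0,0,0.0688,-0.0175,0.005,0.0854],
    [0,0,0,0.1375,-0.035,0.01,0.0854],
    [0,0,0,0.2063,-0.0525,0.015,0.0854],
    [0,0,0,0.275,-0.0713,0.02,0.0854],
    [0,0,0,0.35,-0.09,0.025,0.0854],
    [0,0,0,0.4188,-0.1075,0.0313,0.0854],
    [0,0,0,0.475,-0.125,0.0375,0.0854],
    [0,0,0,0.475,-0.125,0.0375,0.0854],
  ],
)

```text
clock: 1.1
eef_pos: [513.2, -396.3, 200.3]
tcp_rot: [-3.14, 0.0, 0.286]
contact_force: [0.2, -0.1, -0.7]
opening: 1.003
grasp_force: 0.0
```

```bash
python3 - <<'E'
from h import *
s,R,p=tool();P=camera_params('wrist')
im,d=grab_frame('wrist'); np.savez('w1.npz',im=im,d=d,T=P["world_from_camera"],K=P["camera_matrix"])
save('w1',im,1.5); print(p,s['tcp_rot'],s['clock'])
E
```

```text
[ 513.16374012 -396.25336535  200.32135176] [-3.14035609e+00  1.38636972e-04  2.85509600e-01] 1.1
```

View pics/w1.png

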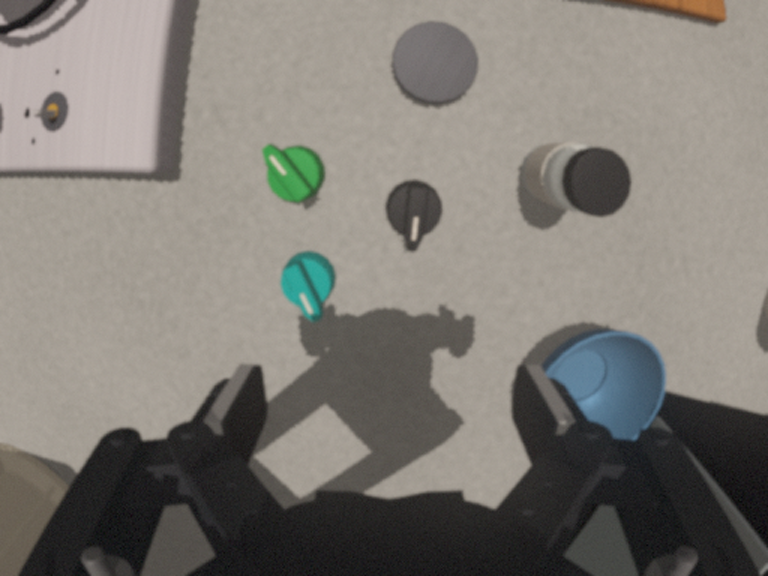

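The wrist view (1.5x) shows the black knob with its skirt centre near (414,208). The white line and nose point down the picture, with the nose at about (412,247). The brass stem tip is near (54,110). Now I'll measure both.

```bash
python3 - <<'E'
from h import *
z=np.load('w1.npz');im=z['im'];P={"camera_matrix":z['K'],"world_from_camera":z['T']};d=z['d']
hsv=cv2.cvtColor(im,cv2.COLOR_RGB2HSV)
sub=np.zeros(im.shape[:2],bool);sub[112:172,248:302]=1
m=sub&(hsv[...,2]<75); m[sub&(hsv[...,2]>=75)]=0
cs,_=cv2.findContours(m.astype(np.uint8),0,2);k=max(cs,key=cv2.contourArea);f=np.zeros(m.shape,np.uint8);cv2.drawContours(f,[k],-1,1,-1)
v,u=np.nonzero(f);print('blob',u.mean(),v.mean(),len(u),u.min(),u.max(),v.min(),v.max())
W=np.array([onz('wrist',a,b,20,P)[:2] for a,b in k[:,0]])
(c,r)=cv2.minEnclosingCircle(W.astype(np.float32));print('enc',c,r)
# skirt circle: robust fit at z=10..20
best=None
for i in range(300):
    t=W[np.random.choice(len(W),3,False)];A=np.c_[2*t,np.ones(3)]
    try:x=np.linalg.solve(A,(t**2).sum(1))
    except:continue
    R=np.sqrt(x[2]+x[0]**2+x[1]**2);n=(abs(np.hypot(*(W-x[:2]).T)-R)<1).sum()
    if 17<R<25 and (best is None or n>best[0]):best=(n,x[:2],R)
print('skirt',best,len(W)); c=best[1]
far=W[np.argmax(np.hypot(*(W-c).T))];print('nose',far,np.hypot(*(far-c)))
wl=(f>0)&(hsv[...,2]>110)
v,u=np.nonzero(wl);print('white n',len(u),u.mean(),v.mean());w=np.array([onz('wrist',a,b,38,P)[:2] for a,b in zip(u,v)])
if len(w)>2:
    w0=w.mean(0);e=np.linalg.svd(w-w0)[2][0];print('white',w0,e,np.arctan2(e[1],e[0]),np.ptp(w@e))
# top point check
for zz in(0,20,38): print(zz,onz('wrist',414/1.5,208/1.5,zz,P))
dd=d[125:150,262:290];print('depth min/max',dd.min(),dd.max())
# stem tip
print('stem wrist',onz('wrist',54/1.5,108/1.5,69,P))
save('c1',np.hstack([im[112:172,248:302],im[45:105,0:75]]),6)
E
```

```text
blob 273.5006915629322 139.7551867219917 723 258 292 121 165
enc (546.2216796875, -402.16595458984375) 24.525609970092773
skirt (np.int64(54), array([ 551.36524779, -401.2984091 ]), np.float64(18.529814512671866)) 142
nose [ 522.10701115 -406.6359765 ] 29.74111693375732
white n 0 nan nan
0 [ 549.33629691 -404.04516917    0.        ]
20 [ 551.513993   -402.27502796   20.        ]
38 [ 553.47391949 -400.68190087   38.        ]
depth min/max 0.0 335.96356
stem wrist [ 566.85318056 -121.7512617    69.        ]<stdin>:21: RuntimeWarning: Mean of empty slice.
  ret = ret.dtype.type(ret / rcount)
```

View pics/c1.png

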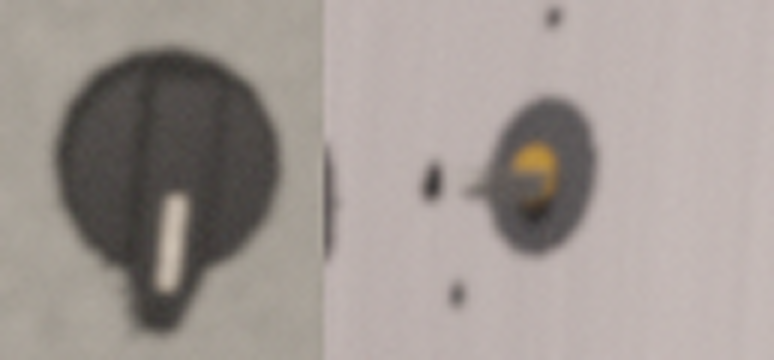

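The crop shows the knob's skirt centre at about pixel (276,138.3). The white line runs from (277.5,144.5) to (275.5,160.3) with the nose tip at (274.3,167), and the stem tip is at about (35,72).

```bash
python3 - <<'E'
from h import *
z=np.load('w1.npz');P={"camera_matrix":z['K'],"world_from_camera":z['T']};d=z['d']
o=lambda u,v,h:onz('wrist',u,v,h,P)[:2].round(1)
a,b=o(277.5,144.5,38),o(275.5,160.3,38);c=o(276,138.3,12);n=o(274.3,167,30)
e=b-a;print('line',a,b,np.arctan2(e[1],e[0]),'c',c,'nose',n,np.arctan2(*(n-c)[::-1]),np.hypot(*(n-c)))
print('jar lid top',o(597/1.5,181/1.5,100),'r edge',o(566/1.5,181/1.5,100),'turq',o(307/1.5,280/1.5,15),'bowl',o(604/1.5,385/1.5,55),'flatlid',o(435/1.5,62/1.5,14))
T=z['T']
def byd(cam,u,v,D,K,T):
    K=np.array(K);x=(u-K[0,2])/K[0,0];y=(v-K[1,2])/K[1,1]
    if cam=='wrist': r=np.hypot(x,y);x,y=x/r*np.tan(r),y/r*np.tan(r)
    return (np.array(T)@np.r_[x*D,y*D,D,1])[:3].round(1)
for u,v in((276,136),(35,72),(45,80),(80,90)): print('wd',u,v,d[v,u],byd('wrist',u,v,d[v,u],P["camera_matrix"],T))
t=np.load('top0.npz')['d'];Q=camera_params('top')
for u,v in((374,198),(285,191),(286,191),(300,195),(259,194)): print('td',u,v,t[v,u],byd('top',u,v,t[v,u],Q["camera_matrix"],Q["world_from_camera"]))
E
```

```text
line [ 548.1 -403.9] [ 531.6 -406.8] -2.9676120174035296 c [ 551.  -402.9] nose [ 522.7 -408.6] -2.942838398923811 28.86832173854237
jar lid top [ 608.7 -492.2] r edge [ 601.8 -473.4] turq [ 474.8 -339.7] bowl [ 468.7 -588.5] flatlid [ 659.6 -386.3]
wd 276 136 303.4862 [ 555.9 -400.1   35.3]
wd 35 72 264.4345 [ 565.1 -100.1   47.5]
wd 45 80 271.32056 [ 557.3 -117.1   44.1]
wd 80 90 276.47614 [ 553.6 -174.7   44.8]
td 374 198 1258.3397 [ 546.  -394.9   29.6]
td 285 191 1229.411 [560.5 -96.1  66.2]
td 286 191 1228.8053 [560.5 -99.3  66.8]
td 300 195 1249.8673 [ 550.6 -147.2   43.5]
td 259 194 1205.575 [546.7 -11.7  90.2]
```

In the tool's units: 0.032 m / 0.8 = 0.04, 0.028 m / 0.8 = 0.035, -1.44 rad / 2 = -0.72.

Emit:
move_arm(
  motion=[
    [0,0,-0.09,0.005,-0.0013,0,0.045],
    [0,0,-0.18,0.01,-0.0025,0,0.045],
    [0,0,-0.27,0.015,-0.0038,0,0.045],
    [0,0,-0.36,0.02,-0.005,0,0.045],
    [0,0,-0.45,0.025,-0.0063,0,0.045],
    [0,0,-0.54,0.03,-0.0075,0,0.045],
    [0,0,-0.63,0.035,-0.0088,0,0.045],
    [0,0,-0.72,0.04,-0.01,0,0.045],
  ],
)

```text
clock: 2.15
eef_pos: [538.3, -383.0, 201.2]
tcp_rot: [-3.141, -0.0, 1.726]
contact_force: [0.2, 0.3, 0.7]
opening: 0.526
grasp_force: 0.0
```

In the tool's units: 0.04 m / 0.8 = 0.05, 0.035 m / 0.8 = 0.0438, -1.44 rad / 2 = -0.72.

Emit:
move_arm(
  motion=[
    [0,0,-0.09,-0.0038,0.0013,0.0063,0.045],
    [0,0,-0.18,-0.0075,0.0025,0.0125,0.045],
    [0,0,-0.27,-0.0113,0.0038,0.0188,0.045],
    [0,0,-0.36,-0.015,0.005,0.025,0.045],
    [0,0,-0.45,-0.0188,0.0063,0.0313,0.045],
    [0,0,-0.54,-0.0225,0.0075,0.0375,0.045],
    [0,0,-0.63,-0.025,0.0088,0.0438,0.045],
    [0,0,-0.72,-0.025,0.01,0.05,0.045],
  ],
)

```text
clock: 3.15
eef_pos: [549.1, -401.8, 161.1]
tcp_rot: [-3.142, -0.001, -3.117]
contact_force: [-0.3, 0.3, 0.2]
opening: 0.527
grasp_force: 0.0
```

In the tool's units: 0.04 m / 0.8 = 0.05, 0.03 m / 0.8 = 0.0375, -0.16 rad / 2 = -0.08.

Emit:
move_arm(
  motion=[
    [0,0,-0.08,0,0,0.0375,0.045],
    [0,0,-0.08,0,0,0.05,0.045],
    [0,0,-0.08,0,0,0.05,0.045],
  ],
)

```text
clock: 3.52
eef_pos: [549.4, -400.9, 120.7]
tcp_rot: [3.14, -0.001, -2.966]
contact_force: [-0.2, 0.0, 0.5]
opening: 0.528
grasp_force: 0.0
```

```bash
python3 - <<'E'
from h import *
s,R,p=tool();P=camera_params('wrist')
im,d=grab_frame('wrist'); np.savez('w2.npz',im=im,d=d,T=P["world_from_camera"],K=P["camera_matrix"],R=R,p=p)
save('w2',im,1.5); print(p,s['tcp_rot'],s['clock'],s['qpos'][5])
E
```

```text
[ 549.39792652 -400.90723589  120.73665932] [ 3.14046896e+00 -1.24909880e-03 -2.96572345e+00] 3.525 -2.379120781503305
```

View pics/w2.png

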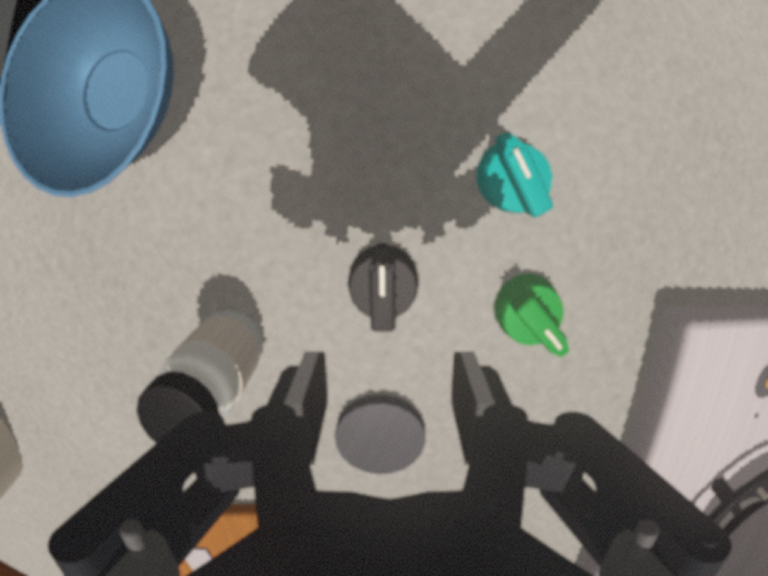

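The wrist view (1.5x) shows the knob between the fingers. The white line runs (382,264) to (382,297), the bar's back end is at (382,328), and the bar is well aligned with the fingers. The jar and lid are clear of the fingers.

```bash
python3 - <<'E'
from h import *
z=np.load('w2.npz');im=z['im'];P={"camera_matrix":z['K'],"world_from_camera":z['T']};R=z['R'];p=z['p']
o=lambda u,v,h:onz('wrist',u,v,h,P)
g=cv2.cvtColor(im,cv2.COLOR_RGB2GRAY);m=np.zeros(g.shape,np.uint8);m[172:202,248:262]=g[172:202,248:262]>120
v,u=np.nonzero(m);print(len(u),u.min(),u.max(),v.min(),v.max())
w=np.array([o(a,b,38) for a,b in zip(u,v)]);wt=(w-p)@R
c=wt[:,:2].mean(0);e=np.linalg.svd(wt[:,:2]-c)[2][0];print('line tool frame',c,e,np.ptp(wt[:,0]))
# skirt circle top
k=((g<85)&(np.arange(512)[None]>225)&(np.arange(512)[None]<285)&(np.arange(384)[:,None]>160)&(np.arange(384)[:,None]<225)).astype(np.uint8)
v,u=np.nonzero(k);L=[(min(u[v==r]),max(u[v==r])) for r in range(180,206,4)]
for r,(a,b) in zip(range(180,206,4),L): print(r,a,b,((o(a,r,16)-p)@R)[:2].round(1),((o(b,r,16)-p)@R)[:2].round(1))
print('back end',((o(254.7,328/1.5,38)-p)@R).round(1),'nose',((o(254.7,252/1.5,38)-p)@R).round(1))
E
```

```text
121 252 257 177 198
line tool frame [ 9.7272334  -2.43699253] [-0.99995365  0.00962748] 17.302461946736216
180 234 276 [  9.8 -20.4] [ 9.7 15.8]
184 233 277 [  6.2 -21.3] [ 6.1 16.7]
188 233 277 [  2.6 -21.4] [ 2.5 16.8]
192 246 263 [ -1.1 -10.1] [-1.1  4.6]
196 246 264 [ -4.7 -10.2] [-4.8  5.5]
200 246 263 [ -8.4 -10.3] [-8.5  4.7]
204 246 263 [-12.2 -10.3] [-12.2   4.7]
back end [-16.9  -2.4  82.7] nose [25.4 -2.2 82.8]
```

In the tool's units: 0.098 m / 0.8 = 0.1225, 0.085 m / 0.8 = 0.1063.

Emit:
move_arm(
  motion=[
    [0,0,0,0,-0.003,0.0375,0.045],
    [0,0,0,0,-0.003,0.075,0.045],
    [0,0,0,0,-0.003,0.1063,0.045],
    [0,0,0,0,-0.003,0.1225,0.045],
    [0,0,0,0,-0.003,0.1225,0.045],
  ],
)

```text
clock: 4.2
eef_pos: [550.8, -403.0, 23.3]
tcp_rot: [3.141, -0.0, -2.962]
contact_force: [0.6, 0.2, -0.6]
opening: 0.528
grasp_force: 0.0
```

Emit:
move_arm(
  motion=[
    [0,0,0,0,0,0,0.005],
    [0,0,0,0,0,0,0.005],
    [0,0,0,0,0,0,0.005],
    [0,0,0,0,0,0,0.005],
    [0,0,0,0,0,0,0.005],
  ],
  grip_force=70,
)

```text
clock: 4.82
eef_pos: [551.7, -403.6, 24.7]
tcp_rot: [-3.14, 0.002, -2.961]
contact_force: [0.2, -0.5, 5.9]
opening: 0.142
grasp_force: 70.5
```

In the tool's units: 0.2 m / 0.8 = 0.25, 0.16 m / 0.8 = 0.2, 1.01 rad / 2 = 0.505.

Emit:
move_arm(
  motion=[
    [0,0,0,0,0,-0.0375,0.005],
    [0,0,0,0,0,-0.0875,0.005],
    [0,0,0.08,0,0.025,-0.125,0.005],
    [0,0,0.165,-0.0038,0.0688,-0.15,0.005],
    [0,0,0.25,-0.0075,0.1125,-0.15,0.005],
    [0,0,0.335,-0.0113,0.1563,-0.15,0.005],
    [0,0,0.42,-0.0163,0.2,-0.15,0.005],
    [0,0,0.505,-0.02,0.25,-0.15,0.005],
  ],
)

```text
clock: 5.82
eef_pos: [530.7, -202.4, 143.6]
tcp_rot: [3.141, 0.001, 2.306]
contact_force: [-0.5, 0.1, -0.3]
opening: 0.138
grasp_force: 69.6
```

In the tool's units: 0.076 m / 0.8 = 0.095, 0.07 m / 0.8 = 0.0875, 1.36 rad / 2 = 0.68.

Emit:
move_arm(
  motion=[
    [0,0,0.085,0.0125,0.0088,0,0.005],
    [0,0,0.17,0.025,0.0175,0,0.005],
    [0,0,0.255,0.0375,0.0263,0,0.005],
    [0,0,0.34,0.05,0.035,0,0.005],
    [0,0,0.425,0.0625,0.0438,0,0.005],
    [0,0,0.51,0.075,0.0525,0,0.005],
    [0,0,0.595,0.0875,0.0613,0,0.005],
    [0,0,0.68,0.095,0.0675,0,0.005],
  ],
)

```text
clock: 6.82
eef_pos: [519.1, -110.3, 143.6]
tcp_rot: [3.141, -0.0, 0.946]
contact_force: [0.7, 0.5, -0.4]
opening: 0.138
grasp_force: 69.6
```

In the tool's units: 0.8 rad / 2 = 0.4.

Emit:
move_arm(
  motion=[
    [0,0,0.085,0,0,0,0.005],
    [0,0,0.17,0,0,0,0.005],
    [0,0,0.255,0,0,0,0.005],
    [0,0,0.34,0,0,0,0.005],
    [0,0,0.4,0,0,0,0.005],
    [0,0,0.4,0,0,0,0.005],
  ],
)

```text
clock: 7.58
eef_pos: [519.3, -110.8, 143.5]
tcp_rot: [3.142, -0.0, 0.153]
contact_force: [-0.6, 0.1, -0.2]
opening: 0.135
grasp_force: 69.6
```

```bash
python3 - <<'E'
from h import *
s,R,p=tool();P=camera_params('wrist')
im,d=grab_frame('wrist'); np.savez('w3.npz',im=im,d=d,T=P["world_from_camera"],K=P["camera_matrix"],R=R,p=p)
save('w3',im,1.5); print(p,s['tcp_rot'],s['clock'],s['qpos'][5])
E
```

```text
[ 519.27657321 -110.78894321  143.52423369] [ 3.14153613e+00 -2.85952072e-04  1.52595218e-01] 7.575 1.2051050805752028
```

View pics/w3.png

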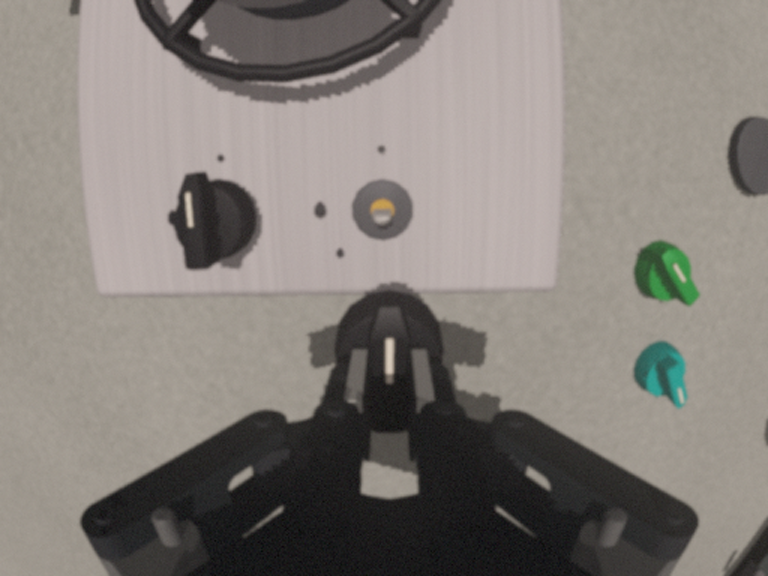

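The wrist view (1.5x) shows:
- The held knob has its nose up the picture, which is tool +x.
- The bare stem is at about (382,213): a silver D end face with its flat towards the hob's back, and a brass shoulder at (382,205).
- The fitted knob is at about (200,220).

I'll measure the stem tip and the hob's yaw.

```bash
python3 - <<'E'
from h import *
z=np.load('w3.npz');im=z['im'];P={"camera_matrix":z['K'],"world_from_camera":z['T']};R=z['R'];p=z['p']
o=lambda u,v,h:(onz('wrist',u,v,h,P)-p)@R
save('c3',np.hstack([im[115:165,225:285],im[185:300,215:305][::1][:50*2:2,:0] if 0 else cv2.resize(im[190:290,215:305],(54,50))]),7)
hsv=cv2.cvtColor(im,cv2.COLOR_RGB2HSV)
S=np.zeros(hsv.shape[:2],bool);S[125:155,240:270]=1
for n,m in(('brass',S&(hsv[...,1]>110)),('silver',S&(hsv[...,2]>140)&(hsv[...,1]<80)&(np.hypot(np.arange(512)[None]-254,np.arange(384)[:,None]-141)<10))):
    v,u=np.nonzero(m);print(n,len(u),u.min(),u.max(),v.min(),v.max(),u.mean(),v.mean(),z['d'][m].min())
print('flange c z45',o(381.5/1.5,210/1.5,46),'tip69',o(382/1.5,213/1.5,69))
a,b=o(98/1.5,293/1.5,45),o(555/1.5,288/1.5,45);print('front edge',a,b,b-a,np.arctan2((b-a)[0],(b-a)[1]))
d1,d2=o(381/1.5,149/1.5,45),o(320/1.5,210/1.5,45);print('off',d1,'flame',d2,'offL',o(221/1.5,158/1.5,45))
print('held line',o(389/1.5,338/1.5,143.5-24.7+38),o(389/1.5,383/1.5,143.5-24.7+38))
E
```

```text
brass 71 248 261 133 139 254.40845070422534 135.9718309859155 234.6944
silver 86 248 260 140 148 254.01162790697674 143.51162790697674 215.45642
flange c z45 [44.54286208 -5.25262291 97.53667807] tip69 [46.14455966 -4.60891904 74.53717148]
front edge [  -3.41869097 -194.79584341   98.51225009] [ 0.10236025 97.15807879 98.52975869] [3.52105121e+00 2.91953922e+02 1.75086060e-02] 0.012059713018111201
off [77.45902562 -5.44055112 98.54607993] flame [ 44.75300648 -38.81748316  98.53484106] offL [ 76.05780572 -94.71623926  98.54063323]
held line [ 19.22978337  -1.14689194 -13.2703329 ] [  2.89632731  -1.15211407 -13.27500378]
```

View pics/c3.png

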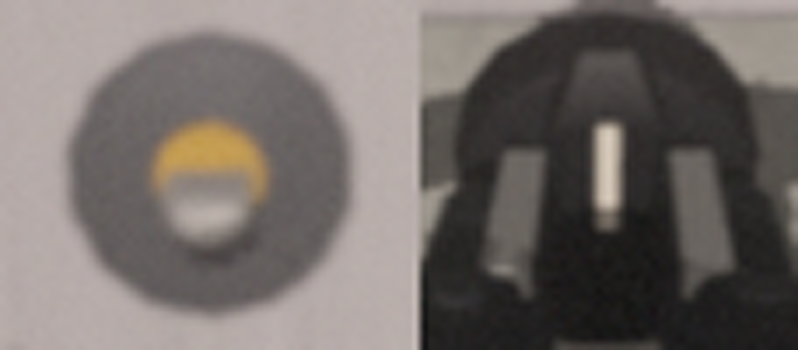

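The crop shows the silver D end with its flat up the picture, towards the hob's back, and the held knob centred between the fingers with its nose up. I'll go lower, just short of the stem, and measure again.

In the tool's units: 0.04 m / 0.8 = 0.05, 0.02 m / 0.8 = 0.025, -0.014 rad / 2 = -0.007.

Emit:
move_arm(
  motion=[
    [0,0,-0.007,0.0038,-0.0025,0.025,0.005],
    [0,0,-0.007,0.0063,-0.005,0.05,0.005],
    [0,0,-0.007,0.0063,-0.005,0.05,0.005],
    [0,0,-0.007,0.0063,-0.005,0.05,0.005],
  ],
)

```text
clock: 8.12
eef_pos: [523.9, -106.2, 103.9]
tcp_rot: [3.141, -0.0, 0.167]
contact_force: [0.5, 0.2, 0.3]
opening: 0.145
grasp_force: 69.6
```

```bash
python3 - <<'E'
from h import *
s,R,p=tool();P=camera_params('wrist')
im,d=grab_frame('wrist'); np.savez('w4.npz',im=im,d=d,T=P["world_from_camera"],K=P["camera_matrix"],R=R,p=p)
print(p,s['tcp_rot'],s['clock'])
a=cv2.resize(im[90:310,90:330],None,fx=2.4,fy=2.4,interpolation=cv2.INTER_CUBIC);save('w4',a)
E
```

```text
[ 523.89232119 -106.21132156  103.86164264] [ 3.14141097e+00 -3.71478459e-04  1.66990727e-01] 8.125
```

View pics/w4.png

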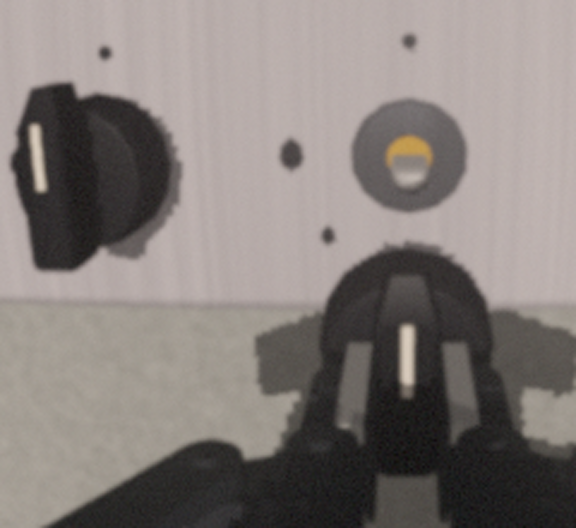

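The closer view (2.4x crop) shows the held white line at (407,325–395), the stem tip at (409,172) and the flange centre at (409,155). So the lateral alignment is already within about 0.5 mm. The fitted knob's line at (35–41,124–192) gives a reference for the line's offset from the axis.

```bash
python3 - <<'E'
from h import *
z=np.load('w4.npz');im=z['im'];P={"camera_matrix":z['K'],"world_from_camera":z['T']};R=z['R'];p=z['p']
o=lambda x,y,h:((onz('wrist',90+x/2.4,90+y/2.4,h,P)-p)@R).round(2)[:2]
print('flange',o(409,155,46),'edges',o(409,99,45),o(409,212,45))
print('flame',o(291,154,45),'off',o(408,41,45),'offL',o(105,53,45))
print('tip flat edge',o(409,171,69),'tip round end',o(409,188,69),'ledge back',o(409,137,47), 'low dot', o(328,235,45))
print('fitted line',o(35,124,91),o(41,192,91),'nose/back',o(60,84,91),o(50,270,91))
hk=p[2]-24.7+38
print('held line',o(407,325,hk),o(407,395,hk),'front/back',o(407,275,hk),o(407,475,hk), 'skirt front foot',o(407,249,hk-38),'L/R',o(322,335,hk-33),o(492,335,hk-33))
print('silver rows');hsv=cv2.cvtColor(im,cv2.COLOR_RGB2HSV)
for r in range(144,172):print(r,im[r,256:264].mean(1).astype(int).mean().round(),hsv[r,258:262,1].mean())
E
```

```text
flange [39.85 -0.46] edges [55.74 -0.46] [22.82 -0.45]
flame [ 40.19 -34.36] off [72.11 -0.73] offL [ 72.14 -90.07]
tip flat edge [39.98 -0.52] tip round end [35.57 -0.52] ledge back [45.19 -0.46] low dot [ 15.84 -24.32]
fitted line [ 57.71 -89.87] [ 40.94 -90.24] nose/back [ 66.81 -82.  ] [ 20.78 -90.83]
held line [19.22 -1.03] [ 3.37 -1.03] front/back [29.7  -1.03] [-17.1   -1.03] skirt front foot [22.6  -1.03] L/R [  1.62 -22.27] [ 1.61 20.21]
silver rows
144 107.0 13.25
145 106.0 35.25
146 114.0 93.75
147 129.0 136.0
148 139.0 148.25
149 143.0 149.0
150 142.0 150.5
151 143.0 150.75
152 142.0 147.5
153 141.0 136.25
154 137.0 98.75
155 131.0 53.25
156 129.0 29.75
157 129.0 25.0
158 130.0 26.5
159 134.0 25.25
160 142.0 24.25
161 152.0 23.75
162 165.0 24.0
163 174.0 22.25
164 174.0 22.0
165 164.0 22.5
166 146.0 23.25
167 125.0 24.25
168 102.0 25.25
169 86.0 20.25
170 84.0 18.75
171 90.0 17.0
```

In the tool's units: 0.0382 m / 0.8 = 0.0478, 0.038 m / 0.8 = 0.0475.

Emit:
move_arm(
  motion=[
    [0,0,0,0.025,0.0006,0,0.005],
    [0,0,0,0.0475,0.0006,0,0.005],
    [0,0,0,0.0478,0.0006,0,0.005],
    [0,0,0,0.0478,0.0006,0.0075,0.005],
    [0,0,0,0.0478,0.0006,0.0125,0.005],
    [0,0,0,0.0478,0.0006,0.0156,0.005],
    [0,0,0,0.0478,0.0006,0.0181,0.005],
    [0,0,0,0.0478,0.0006,0.0181,0.005],
  ],
)

```text
clock: 9.18
eef_pos: [561.4, -100.3, 88.7]
tcp_rot: [-3.142, -0.0, 0.166]
contact_force: [0.7, -0.3, -1.6]
opening: 0.142
grasp_force: 69.6
```

In the tool's units: 0.006 m / 0.8 = 0.0075, 0.004 m / 0.8 = 0.005.

Emit:
move_arm(
  motion=[
    [0,0,0,0,0,0.0025,0.005],
    [0,0,0,0,0,0.005,0.005],
    [0,0,0,0,0,0.0075,0.005],
    [0,0,0,0,0,0.0075,0.005],
  ],
)

```text
clock: 9.68
eef_pos: [561.4, -100.3, 82.6]
tcp_rot: [-3.142, 0.0, 0.166]
contact_force: [2.0, 0.2, -1.3]
opening: 0.139
grasp_force: 69.6
```

In the tool's units: 0.005 m / 0.8 = 0.0063, 0.003 m / 0.8 = 0.0038.

Emit:
move_arm(
  motion=[
    [0,0,0,0,0,0.0019,0.005],
    [0,0,0,0,0,0.0038,0.005],
    [0,0,0,0,0,0.0063,0.005],
    [0,0,0,0,0,0.0063,0.005],
  ],
)

```text
clock: 10.18
eef_pos: [561.4, -100.3, 77.6]
tcp_rot: [-3.142, 0.0, 0.166]
contact_force: [1.6, -1.3, -0.0]
opening: 0.147
grasp_force: 69.6
```

In the tool's units: 0.002 m / 0.8 = 0.0025, 0.001 m / 0.8 = 0.0013.

Emit:
move_arm(
  motion=[
    [0,0,0,0,0,0.0013,0.005],
    [0,0,0,0,0,0.0025,0.005],
    [0,0,0,0,0,0.0025,0.005],
  ],
)

```text
clock: 10.55
eef_pos: [561.5, -100.3, 76.0]
tcp_rot: [3.142, -0.0, 0.166]
contact_force: [0.6, 0.4, 6.0]
opening: 0.143
grasp_force: 70.2
```

In the tool's units: 0.002 m / 0.8 = 0.0025, 0.001 m / 0.8 = 0.0013.

Emit:
move_arm(
  motion=[
    [0,0,0,0,0,0.0013,0.005],
    [0,0,0,0,0,0.0025,0.005],
    [0,0,0,0,0,0.0025,0.005],
  ],
)

```text
clock: 10.92
eef_pos: [561.5, -100.3, 74.1]
tcp_rot: [3.142, -0.0, 0.166]
contact_force: [-0.7, 0.5, 6.0]
opening: 0.135
grasp_force: 70.5
```

In the tool's units: 0.0015 m / 0.8 = 0.0019, 0.001 m / 0.8 = 0.0013.

Emit:
move_arm(
  motion=[
    [0,0,0,0,0,0.0013,0.005],
    [0,0,0,0,0,0.0019,0.005],
    [0,0,0,0,0,0.0019,0.005],
    [0,0,0,0,0,0.0019,0.005],
  ],
)

```text
clock: 11.42
eef_pos: [561.6, -100.3, 72.8]
tcp_rot: [3.141, -0.0, 0.166]
contact_force: [-0.8, 0.5, 9.7]
opening: 0.139
grasp_force: 70.7
```

```bash
python3 - <<'E'
from h import *
F=[]
for i in range(8):
    im,d=grab_frame('wrist'); s=sensors.sense();F.append(np.r_[s['contact_force'],s['wrist_torque']])
print(np.mean(F,0).round(2),np.std(F,0).round(2),s['eef_pos'],s['clock'])
save('w5',im[150:330,140:400],3)
E
```

```text
[-0.77  0.58  8.56  0.09  0.15 -0.01] [0.39 0.74 0.24 0.04 0.02 0.02] [ 561.57238441 -100.35811537   72.82180266] 11.825
```

View pics/w5.png

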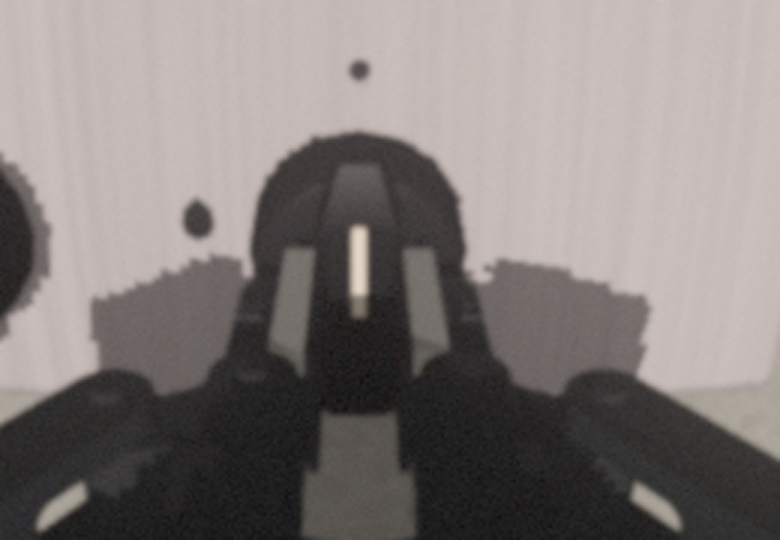

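The crop shows the knob seated on the stem with its line pointing at the off dot (359,70). The push force is 8.6 N, so it is about 3.5–4 mm in. Next I'll turn it anticlockwise about the knob axis, which lies about 1.7 mm ahead of the TCP.

In the tool's units: 0.0011 m / 0.8 = 0.0014, 0.0009 m / 0.8 = 0.0011, -0.72 rad / 2 = -0.36.

Emit:
move_arm(
  motion=[
    [0,0,-0.045,0,0.0003,0,0.005],
    [0,0,-0.09,0,0.0004,0,0.005],
    [0,0,-0.18,0.0001,0.0008,0,0.005],
    [0,0,-0.27,0.0003,0.0011,0,0.005],
    [0,0,-0.36,0.0005,0.0014,0,0.005],
    [0,0,-0.36,0.0005,0.0014,0,0.005],
  ],
)

```text
clock: 12.58
eef_pos: [562.2, -101.3, 72.8]
tcp_rot: [3.141, -0.0, 0.888]
contact_force: [-0.9, 0.7, 7.5]
opening: 0.135
grasp_force: 70.8
```

In the tool's units: 0.0014 m / 0.8 = 0.0018, 0.0013 m / 0.8 = 0.0016, -0.98 rad / 2 = -0.49.

Emit:
move_arm(
  motion=[
    [0,0,-0.09,0,0.0004,0,0.005],
    [0,0,-0.18,0.0001,0.0008,0,0.005],
    [0,0,-0.27,0.0003,0.0011,0,0.005],
    [0,0,-0.36,0.0005,0.0014,0.0004,0.005],
    [0,0,-0.45,0.0008,0.0016,0.0006,0.005],
    [0,0,-0.49,0.001,0.0018,0.0006,0.005],
    [0,0,-0.49,0.001,0.0018,0.0006,0.005],
  ],
)

```text
clock: 13.45
eef_pos: [563.7, -101.7, 72.3]
tcp_rot: [3.141, 0.0, 1.867]
contact_force: [-1.2, -0.0, 9.7]
opening: 0.136
grasp_force: 70.9
```

```bash
python3 - <<'E'
from h import *
F=[]
for i in range(8):
    im,d=grab_frame('wrist'); s=sensors.sense();F.append(np.r_[s['contact_force'],s['wrist_torque']])
print(np.mean(F,0).round(2),s['eef_pos'],s['tcp_rot'],s['clock'],s['grasp_force'])
save('w6',im[60:330,60:440],2)
E
```

```text
[-1.24 -0.02  9.07  0.    0.24 -0.04] [ 563.61630423 -101.69437377   72.30888993] [3.14144868e+00 1.81918904e-04 1.86575430e+00] 13.85 70.85229992866516
```

View pics/w6.png

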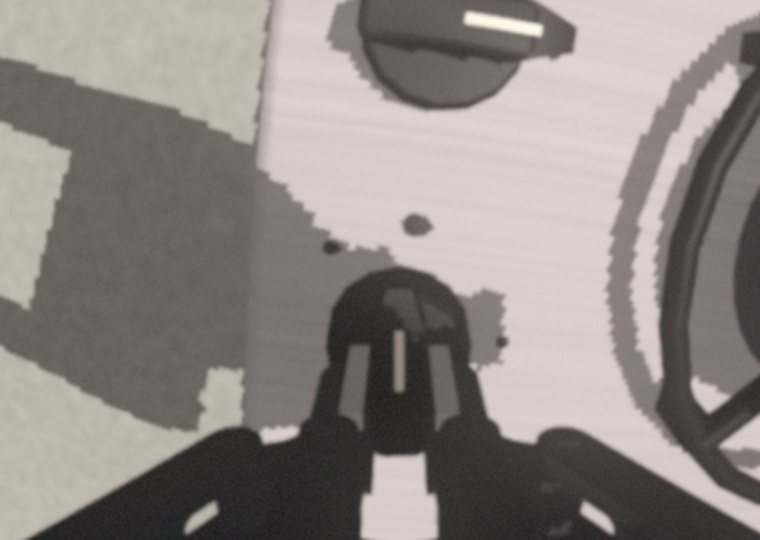

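The crop shows the knob turned with the gripper and its line at (399,360), pointing just past the large-flame mark at (417,225). The fitted knob still points at off. The push is 9 N and the grip 71 N, so I'll hand it in.

```bash
python3 -c "
from rig import order
print(order.sign_off())"
```

```text
the job is handed in; nothing more can be done
None
```

I fitted the loose knob home on the bare stem, pushed it in about 4 mm (estimated from the 9 N spring force) and turned it to the large-flame mark. I handed the job in at about 14 s with the knob still gripped and held in; the other knob was still at off. The hand-in gave no verdict.

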